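# Leak-probe the cover seam of a hydraulic power pack

### The job

Lift the spring-tipped leak probe out of its fork stand and, holding it square to the sloping face of the power pack, run its tip slowly (2 to 4 cm a second) and lightly pressed in along the whole lower edge of the raised cover plate, from its left end as seen from the robot, around the bend, until you feel the tip touch the small block that ends the seam, without pushing hard. Then hang the probe back in its fork, upright with its collar resting on the prongs, and leave the canister, the spanner and the brass elbow where they are.

Things in the scene. Friction and masses are not known exactly. Their poses are not given: they have to be found in the camera images.
- pack: fixed hydraulic power pack: aluminium housing 240 mm wide and 180 mm deep whose top slopes 35 degrees, rising away from the robot from 30 mm to 156 mm above the table; a steel motor and a white tank stand behind it, lower than its top edge. Origin on the table under the housing's centre, x away from the robot at yaw 0
- cover: dark steel plate 6 mm thick on the sloping face of the power pack. Origin on that face, at the bend of the plate's lower edge; x up the slope, y left, z out of the face (the face is z = 0). The edge runs from (0, 0.104) to the origin, then 70 mm on in direction (0.574, -0.819); the plate lies up-slope of it. The face is clear for 60 mm below the edge; screw heads stand 4 mm above the plate
- seam0 (a point): point 0 of 8 along the seam, at the foot of the cover plate's edge, on the sloping face, 6 mm out from the edge (on the line of the tip centre, which leaves 2 mm between tip and edge); start of the long straight, 4 mm from the plate's left end
- seam1 (a point): point 1 of 8 along the seam, at the foot of the cover plate's edge, on the sloping face, 6 mm out from the edge (on the line of the tip centre, which leaves 2 mm between tip and edge); 20 mm on
- seam2 (a point): point 2 of 8 along the seam, at the foot of the cover plate's edge, on the sloping face, 6 mm out from the edge (on the line of the tip centre, which leaves 2 mm between tip and edge); 40 mm on
- seam3 (a point): point 3 of 8 along the seam, at the foot of the cover plate's edge, on the sloping face, 6 mm out from the edge (on the line of the tip centre, which leaves 2 mm between tip and edge); 60 mm on
- seam4 (a point): point 4 of 8 along the seam, at the foot of the cover plate's edge, on the sloping face, 6 mm out from the edge (on the line of the tip centre, which leaves 2 mm between tip and edge); 80 mm on
- seam5 (a point): point 5 of 8 along the seam, at the foot of the cover plate's edge, on the sloping face, 6 mm out from the edge (on the line of the tip centre, which leaves 2 mm between tip and edge); the bend, 100 mm on
- seam6 (a point): point 6 of 8 along the seam, at the foot of the cover plate's edge, on the sloping face, 6 mm out from the edge (on the line of the tip centre, which leaves 2 mm between tip and edge); 20 mm past the bend, on the short straight
- seam7 (a point): point 7 of 8 along the seam, at the foot of the cover plate's edge, on the sloping face, 6 mm out from the edge (on the line of the tip centre, which leaves 2 mm between tip and edge); 40 mm past the bend
- lug: small steel block, 14 mm high, 14 mm long and 30 mm wide, fixed on the face across the end of the short straight of the seam; it does not move. Origin: centre of its underside; its y axis points back along the short straight towards the bend, z out of the face
- lug_foot (a point): foot of the block's face that looks towards the bend, at the seam: 60 mm past the bend; the 4 mm radius tip touches the block when its centre is about 4 mm short of this
- stand: fixed fork stand on a dark 110 mm square foot; origin on the table under the fork's centre. Two level prongs, 17 mm wide and 12 mm thick, run along its x, 32 mm apart, tops 125 mm above the table; the gap is open towards -x and closed by a column (123 mm tall) 32 mm from the centre towards +x. Nothing is above the prongs
- stand_seat (a point): centre of the fork, level with the tops of the prongs: where the underside of the probe's collar is centred when it hangs
- probe_grip (a point): point to grasp on the leak probe: on the axis of its square black handle (26 by 26 mm, 8 to 80 mm above the collar's underside), 45 mm above the collar's underside, 145 mm from the end of the tip when that is out. z along the probe away from its tip (up when it hangs), x and y square to the handle's flats
- probe: the same leak probe, 180 mm long, about 0.24 kg: handle, round collar 48 mm across and 8 mm thick, steel barrel 22 mm across and 62 mm long, short cone, spring tip. Origin on its axis at the collar's underside, z along the probe away from the tip; the tip's end, when out, is at z = -0.100
- probe_collar (a point): centre of the underside of the probe's collar
- tip_end (a point): outermost point of the probe's tip, a steel pin 8 mm across with a round end that stands 24 mm out of the cone and slides in on a spring
- probe_tip (a joint): how far the spring tip is pushed in, 0 (out) to 0.012 m (fully in); it needs 0.75 N to start and 2.55 N fully in; about 0.005 is right for tracing. It is read also while the probe is held
- canister: white filter canister 72 mm across and 120 mm tall, standing on the table; origin at its underside; leave alone
- spanner: steel spanner 180 mm long lying on the table; origin at its underside, x along it; leave alone
- elbow: brass pipe elbow about 75 mm tall and 90 mm long standing on the table; origin under its upright leg; leave alone

How it is judged (in metres and radians):
On the way, in this order (a step that is already met when the one before it is completed fails the run):
1. the probe is lifted out of its stand (distance between probe_collar and stand_seat above 0.05 m), for 0.1 s.
2. the probe tip, pressed in on its spring, is in the corner of the seam at seam0 (within 7 mm), moving slower than 60 mm/s, the probe square to the sloping face within 14 degrees (distance between tip_end and seam0 below 0.007 m and linear speed of probe below 0.06 m/s and angle between the z axis of probe and the z axis of cover, either way round below 0.25 rad and value of joint probe_tip above 0.001 m and z of tip_end in the frame of cover below 0.0035 m), for 0.15 s.
3. the probe tip, pressed in on its spring, is in the corner of the seam at seam1 (within 7 mm), moving slower than 60 mm/s, the probe square to the sloping face within 14 degrees (distance between tip_end and seam1 below 0.007 m and linear speed of probe below 0.06 m/s and angle between the z axis of probe and the z axis of cover, either way round below 0.25 rad and value of joint probe_tip above 0.001 m and z of tip_end in the frame of cover below 0.0035 m), for 0.15 s.
4. the probe tip, pressed in on its spring, is in the corner of the seam at seam2 (within 7 mm), moving slower than 60 mm/s, the probe square to the sloping face within 14 degrees (distance between tip_end and seam2 below 0.007 m and linear speed of probe below 0.06 m/s and angle between the z axis of probe and the z axis of cover, either way round below 0.25 rad and value of joint probe_tip above 0.001 m and z of tip_end in the frame of cover below 0.0035 m), for 0.15 s.
5. the probe tip, pressed in on its spring, is in the corner of the seam at seam3 (within 7 mm), moving slower than 60 mm/s, the probe square to the sloping face within 14 degrees (distance between tip_end and seam3 below 0.007 m and linear speed of probe below 0.06 m/s and angle between the z axis of probe and the z axis of cover, either way round below 0.25 rad and value of joint probe_tip above 0.001 m and z of tip_end in the frame of cover below 0.0035 m), for 0.15 s.
6. the probe tip, pressed in on its spring, is in the corner of the seam at seam4 (within 7 mm), moving slower than 60 mm/s, the probe square to the sloping face within 14 degrees (distance between tip_end and seam4 below 0.007 m and linear speed of probe below 0.06 m/s and angle between the z axis of probe and the z axis of cover, either way round below 0.25 rad and value of joint probe_tip above 0.001 m and z of tip_end in the frame of cover below 0.0035 m), for 0.15 s.
7. the probe tip, pressed in on its spring, is in the corner of the seam at seam5 (within 7 mm), moving slower than 60 mm/s, the probe square to the sloping face within 14 degrees (distance between tip_end and seam5 below 0.007 m and linear speed of probe below 0.06 m/s and angle between the z axis of probe and the z axis of cover, either way round below 0.25 rad and value of joint probe_tip above 0.001 m and z of tip_end in the frame of cover below 0.0035 m), for 0.15 s.
8. the probe tip, pressed in on its spring, is in the corner of the seam at seam6 (within 7 mm), moving slower than 60 mm/s, the probe square to the sloping face within 14 degrees (distance between tip_end and seam6 below 0.007 m and linear speed of probe below 0.06 m/s and angle between the z axis of probe and the z axis of cover, either way round below 0.25 rad and value of joint probe_tip above 0.001 m and z of tip_end in the frame of cover below 0.0035 m), for 0.15 s.
9. the probe tip, pressed in on its spring, is in the corner of the seam at seam7 (within 7 mm), moving slower than 60 mm/s, the probe square to the sloping face within 14 degrees (distance between tip_end and seam7 below 0.007 m and linear speed of probe below 0.06 m/s and angle between the z axis of probe and the z axis of cover, either way round below 0.25 rad and value of joint probe_tip above 0.001 m and z of tip_end in the frame of cover below 0.0035 m), for 0.15 s.
10. the probe tip touches the lug at the end of the seam, still on the face and square to it within 14 degrees (contact force between probe and lug above 0.5 N and distance between tip_end and lug_foot below 0.012 m and angle between the z axis of probe and the z axis of cover, either way round below 0.25 rad and value of joint probe_tip above 0.001 m and z of tip_end in the frame of cover below 0.0035 m), for 0.05 s.
At the end, for the whole second after the job is handed in: The probe hangs at rest in the fork, collar on the prongs (collar within 16 mm of the fork's centre and between 4 mm below and 5 mm above the prong tops), upright within 7 degrees (horizontal distance between probe_collar and stand_seat below 0.016 m and z of probe_collar in the frame of stand between 0.121 and 0.13 m and angle between probe's own z axis and vertical below 0.12 rad and linear speed of probe below 0.02 m/s); the robot touches nothing.
It fails at once if the canister is moved by more than 25 mm (distance of canister from where it was at the start of the episode above 0.025 m).
It fails at once if the spanner is moved by more than 25 mm (distance of spanner from where it was at the start of the episode above 0.025 m).
It fails at once if the brass elbow is moved by more than 25 mm (distance of elbow from where it was at the start of the episode above 0.025 m).
It fails at once if the probe is pushed against the power pack with more than 30 N (contact force between probe and pack above 30 N).
It also fails if it takes over 72 s, if anything falls off the work surface, if the arm or the gripper's body presses on something with over 40 N, if the wrist force passes 120 N, or if a joint passes its speed limit or range.

### The arm

A 6-joint arm with a two-finger parallel gripper is mounted at the origin on the work surface. World frame = base frame: x ahead of the robot, y to its left, z up, the work surface at z = 0. Lengths are in mm, angles in rad, forces in N, time in s.
With the tool pointing down it reaches from about 350 to 975 mm from the base axis. Payload 7.1 kg.
Tool frame: the origin (TCP) lies at the very end of the fingers, on their centre line; the grasp point (between the pads) lies 19 mm behind it; y points along the fingers, z is the direction in which the jaws open and shut, and the axes are right-handed (so a half turn about y gives the same grasp; the last joint's range is limited). The gripper opens to 88 mm and grips with 3 to 60 N. Pads are 20 mm wide; open, the fingers measure 115 mm over their backs; the gripper's body (75 mm by 178 mm) begins 61 mm behind the grasp point.
Start: joints at [-1.217, 0.423, 1.63, -0, 1.089, -0.019], TCP at [227.657, -582.046, 222.675] pointing down, gripper open.
Joint ranges: [-3, 3], [-0.9, 2.11], [0.09, 2.58], [-1.31, 4.45], [0.11, 2.69], [-2.54, 2.54]. Speed limits (rad/s): [2.39, 2.39, 3.01, 3.14, 3.14, 3.14].

### API

Orientations are given as a rotation vector (axis times angle).
In Python, from workcell import ctrl gives the robot as it stands.
- The arm moves only by the shell command python3 -m jog 'ROWS'. ROWS is JSON, a list of rows, each a list of 3 entries, a list of its own where there are three numbers: the opening, from 0 (shut) to 1 (fully open), then the shift along the tool's x, y, z in cm, then the turn, a rotation vector about the tool's x, y, z in rad. In form: [[claw, [dx, dy, dz], [wx, wy, wz]], ...]. A call has 1 to 8 rows; each row is the pose to reach, as a shift and turn from the pose commanded when the call began, along the tool's axes at that moment; what a row does not reach only later rows make up. A row lasts 1/10 s, in which the tool goes at most 50 mm and 8.59 degrees, less where a joint would pass 70% of its speed; a pose out of reach is approached as far as the arm can. A call with a gripper value outside its range is refused whole. The fingers move at their own pace and stop on an object; the grip force is fixed at half the most. Time passes only in rows, so rows that repeat a pose let the fingers close. It gives the time, the measured TCP pose, the force and the opening at its end, in the units of the state.
- ctrl.get_obs(): the state, without advancing time (a new reading comes with each control period).
- ctrl.get_image(name): name is "scene" or "top"; returns a dict with "color" (480x640x3 uint8, red, green, blue), "z_map" (480x640 float32, mm along the optical axis (not along the pixel's ray), 0 where there is no reading), "fx", "fy", "cx", "cy" (pixels), "pose" (4x4, takes a point from camera to world coordinates). Camera axes: x right, y down, z forward; pixel columns grow to the right and rows downward; lengths in mm; the calibration is good to about 2 mm. A picture is of the moment at which its call begins.
- ctrl.close_job(): hands the job in, once; it reports no verdict.
The state is a dict: "t": time; "qpos": joint angles; "qvel": joint speeds; "joint_torque": joint torques, N m; "ee_pos": TCP position; "orientation": TCP orientation; "ft_force": force on the tool from outside, world axes, zero at the start; "moment": the same for the moment, N m; "width": finger opening in mm.
Only numpy, scipy, OpenCV 4.12 (cv2) and the standard library are available. Lean on these libraries where they do the work, as an engineer would, in place of code of your own. Each camera call takes 0.05 s, during which the arm holds its last target.

## Working session

There is one attempt and no reset: what is moved stays moved. The work goes in short steps, Python scripts to look and compute and a shell command to move; the robot and the scene stay as the last step left them, time stands still between calls to the robot, and variables do not carry over. Pictures are saved under pics/ and viewed, and the job is handed in when it is done.

```bash
ls; mkdir -p pics
cat > h.py <<'E'
import numpy as np, cv2, pickle
from scipy.spatial.transform import Rotation as R
from workcell import ctrl
def snap(name,tag):
    im=ctrl.get_image(name); pickle.dump(im,open(f'pics/{tag}.pkl','wb'))
    cv2.imwrite(f'pics/{tag}.png',im['color'][:,:,::-1]); return im
def load(tag): return pickle.load(open(f'pics/{tag}.pkl','rb'))
def pts(im):
    z=im['z_map']; v,u=np.mgrid[0:480,0:640]
    P=np.stack([(u-im['cx'])/im['fx']*z,(v-im['cy'])/im['fy']*z,z,np.ones_like(z)],-1)
    W=P@np.array(im['pose']).T; W=W[...,:3]; W[z==0]=np.nan; return W
E
python3 - <<'E'
from h import *
for n in('scene','top'):
    im=snap(n,n+'0'); print(n,im['fx'],im['cx'],im['cy'],np.round(im['pose'],3).tolist())
o=ctrl.get_obs(); print(o); print(R.from_rotvec(o['orientation']).as_matrix().round(3))
E
```

```text
pics
scene 548.0759689754095 308.8799721414185 241.9719494609885 [[0.779, 0.347, -0.522, 1121.392], [0.627, -0.432, 0.648, -693.107], [-0.0, -0.832, -0.554, 698.774], [0.0, 0.0, 0.0, 1.0]]
top 586.7513557488769 316.66072953350783 230.2431613163467 [[0.009, -0.989, 0.146, 403.122], [-1.0, -0.007, 0.01, -33.519], [-0.009, -0.146, -0.989, 1443.071], [0.0, 0.0, 0.0, 1.0]]
{'t': 0.1, 'qpos': array([-1.21693410e+00,  4.23763155e-01,  1.63059906e+00, -2.96333846e-05,
        1.08861767e+00, -1.90107408e-02]), 'qvel': array([ 0.00072013, -0.0009913 , -0.00332335, -0.00030163,  0.00072614,
       -0.00054513]), 'joint_torque': array([ 3.41605064e-04, -5.45613527e+01, -2.74324983e+01,  6.45590597e-02,
        1.88242370e-02, -2.17465521e-05]), 'ee_pos': array([ 227.51849009, -581.57669938,  221.98593393]), 'orientation': array([-0.38088531,  2.01917543, -2.01637576]), 'ft_force': array([ 0.03854405, -0.26345262,  0.25240776]), 'moment': array([ 0.0080079 , -0.00327815,  0.0241077 ]), 'width': 87.45135948630845}
[[-0.931 -0.001  0.364]
 [-0.364  0.001 -0.931]
 [-0.    -1.    -0.001]]
```

View pics/scene0.png

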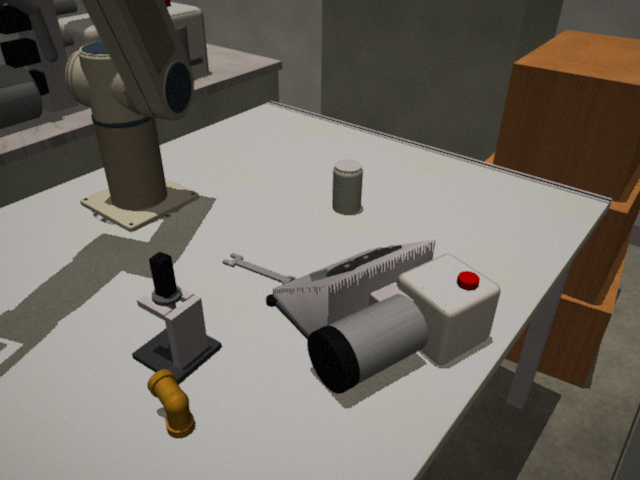

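View pics/top0.png

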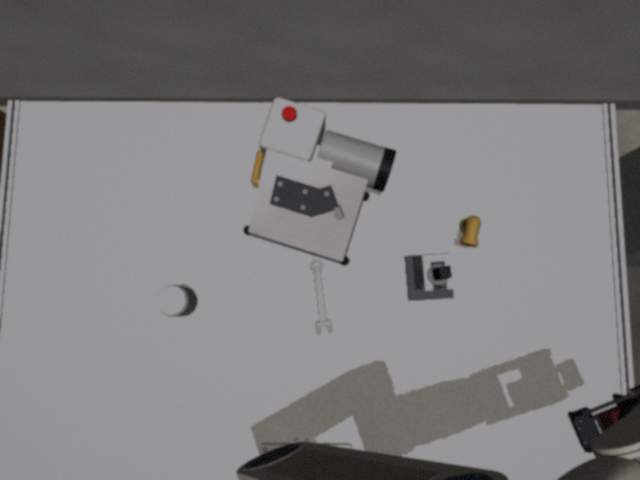

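Run:
```python
from h import *
im=load('top0')
a=im['color'][140:275,235:395,::-1]; b=im['color'][205:310,395:500,::-1]
a=cv2.resize(a,None,fx=5,fy=5,interpolation=cv2.INTER_CUBIC); cv2.imwrite('pics/a.png',cv2.convertScaleAbs(a,alpha=1.3))
cv2.imwrite('pics/b.png',cv2.convertScaleAbs(cv2.resize(b,None,fx=5.5,fy=5.5,interpolation=cv2.INTER_CUBIC),alpha=1.5))
s=load('scene0')['color'][230:450,120:440,::-1]
cv2.imwrite('pics/c.png',cv2.resize(s,None,fx=2.5,fy=2.5,interpolation=cv2.INTER_CUBIC))
W=pts(im)
for (u,v) in [(290,195),(300,240),(320,205),(439,272),(421,280),(437,250),(430,290),(175,300),(469,220),(500,300)]: print(u,v,W[v,u].round(1))
```

```text
290 195 [682.7  43.  107.2]
300 240 [585.8  20.9  43.2]
320 205 [659.  -26.9 110.2]
439 272 [ 499.  -279.4  204.1]
421 280 [ 494.  -273.4   11.7]
437 250 [ 5.691e+02 -3.162e+02 -3.000e-01]
430 290 [ 464.9 -275.1  119.8]
175 300 [437.9 296.5 121.7]
469 220 [ 633.5 -380.2   67.1]
500 300 [ 4.477e+02 -4.667e+02  1.000e-01]
```

View pics/a.png

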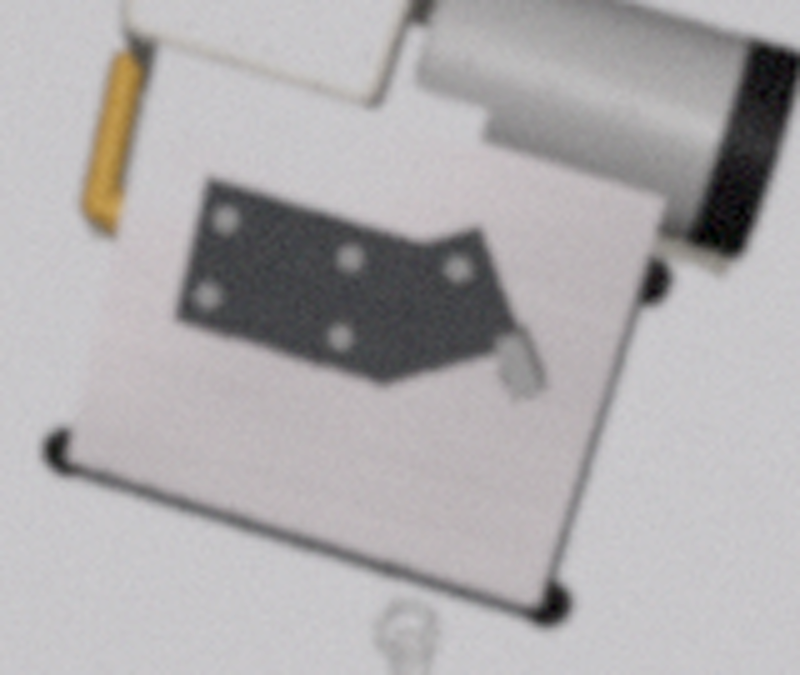

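View pics/b.png

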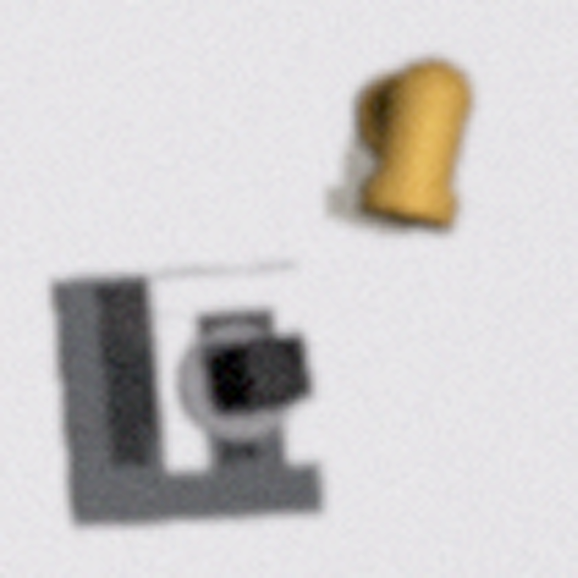

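View pics/c.png

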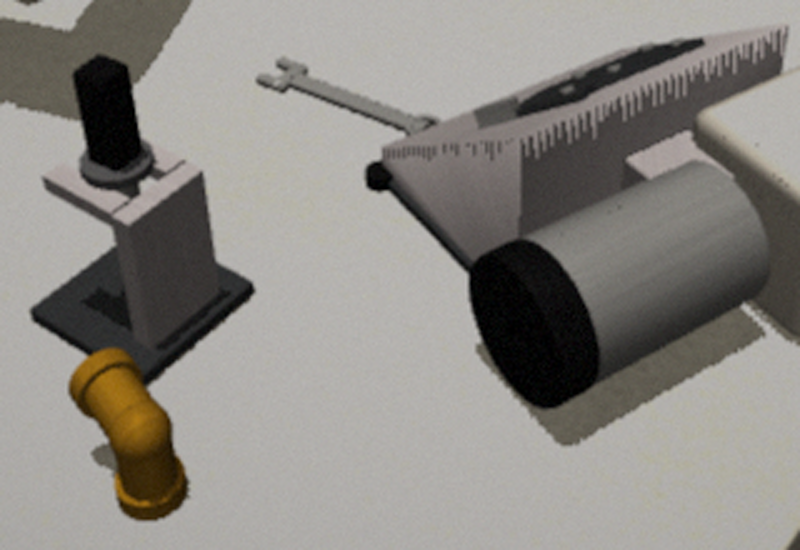

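Run:
```python
from h import *
im=load('top0'); W=pts(im); c=im['color'].astype(int); g=c.sum(2)/3
T=np.array(im['pose']); C=T[:3,3]
def ray(u,v):
    d=T[:3,:3]@np.array([(u-im['cx'])/im['fx'],(v-im['cy'])/im['fy'],1]); return d
def hit(uv,n,d0): 
    d=ray(*uv); return C+d*((d0-n@C)/(n@d))
# face
poly=np.array([[258,215],[270,212],[312,222],[330,218],[345,214],[352,200],[337,250],[260,228]])
m=np.zeros((480,640),np.uint8); cv2.fillPoly(m,[np.array([[255,222],[262,212],[272,211],[312,221],[335,217],[346,222],[340,250]])],1)
P=W[m>0]; P=P[~np.isnan(P).any(1)]
ctr=P.mean(0); n=np.linalg.svd(P-ctr)[2][2]; n*=np.sign(n[2]); r=(P-ctr)@n
print('face n',n.round(4),'tilt',np.degrees(np.arccos(n[2])),'yaw',np.degrees(np.arctan2(-n[1],-n[0])),'rms',r.std(),len(P))
# plate mask
roi=np.zeros_like(m); roi[170:222,266:345]=1
pm=((g<105)&(roi>0)).astype(np.uint8)
cs,_=cv2.findContours(pm,cv2.RETR_EXTERNAL,cv2.CHAIN_APPROX_NONE); cn=max(cs,key=cv2.contourArea)
print(cv2.contourArea(cn), cv2.approxPolyDP(cn,2.0,True)[:,0].tolist())
print('face g',g[240,300],'plate g',g[190,290], g[205,300])
```

```text
face n [-0.5589  0.1705  0.8115] tilt 35.75587393782113 yaw -16.96280156728749 rms 2.6486782538015587 1852
1752.5 [[276, 177], [270, 203], [310, 216], [338, 207], [343, 215], [330, 186], [316, 188]]
face g 143.33333333333334 plate g 52.666666666666664 64.33333333333333
```

```bash
cat > fit.py <<'E'
from h import *
im=load('top0'); W=pts(im); g=cv2.GaussianBlur(im['color'].astype(np.float32).mean(2),(0,0),0.6)
T=np.array(im['pose']); C=T[:3,3]
def hit(u,v,n,d0):
    d=T[:3,:3]@np.array([(u-im['cx'])/im['fx'],(v-im['cy'])/im['fy'],1]); return C+d*((d0-n@C)/(n@d))
def edge(p,q,N=30,L=4):
    p=np.array(p,float);q=np.array(q,float);t=(q-p)/np.linalg.norm(q-p);nn=np.array([-t[1],t[0]])
    out=[]; s=np.linspace(-L,L,41)
    for a in np.linspace(0.1,.9,N):
        x=p+a*(q-p); S=x[None]+s[:,None]*nn
        v=cv2.remap(g,S[:,0].astype(np.float32)[None],S[:,1].astype(np.float32)[None],cv2.INTER_LINEAR)[0]
        lo,hi=v[:6].mean(),v[-6:].mean(); mid=(lo+hi)/2
        k=np.where(np.diff(np.sign(v-mid))!=0)[0]
        if len(k): 
            k=k[np.argmin(abs(k-20))]; out.append(S[k]+(S[k+1]-S[k])*(mid-v[k])/(v[k+1]-v[k]))
    out=np.array(out); vx,vy,x0,y0=cv2.fitLine(out.astype(np.float32),cv2.DIST_HUBER,0,.01,.01)[:,0]
    return np.array([x0,y0]),np.array([vx,vy]),np.abs((out-[x0,y0])@[-vy,vx]).mean()
def X(a,b):
    A=np.array([a[1],-b[1]]).T; s=np.linalg.solve(A,b[0]-a[0]); return a[0]+s[0]*a[1]
E
python3 - <<'E'
from fit import *
lo=edge((271,204),(310,216)); sh=edge((313,216),(332,210)); le=edge((276,178),(270,203))
fr=edge((249,232),(343,260)); ri=edge((366,182),(347,255))
print([e[2].round(2) for e in (lo,sh,le,fr,ri)])
bend,left=X(lo,sh),X(lo,le); print('bend px',bend,'left px',left)
m=np.zeros((480,640),np.uint8); cv2.fillPoly(m,[np.array([[255,222],[262,212],[272,211],[312,221],[335,217],[346,222],[340,250]])],1)
P=W[m>0]; P=P[~np.isnan(P).any(1)]
psi=np.radians(-16)
for _ in range(5):
    n=np.array([-np.sin(np.radians(35))*np.cos(psi),-np.sin(np.radians(35))*np.sin(psi),np.cos(np.radians(35))])
    d0=np.median(P@n)
    B=hit(*bend,n,d0+6); L=hit(*left,n,d0+6); e=L-B; psi=np.arctan2(-e[0],e[1])
S=hit(*(sh[0]+sh[1]*0),n,d0+6)
print('yaw',np.degrees(psi),'d0',d0,'len',np.linalg.norm(e),'e',e)
x=np.array([np.cos(np.radians(35))*np.cos(psi),np.cos(np.radians(35))*np.sin(psi),np.sin(np.radians(35))]); y=np.array([-np.sin(psi),np.cos(psi),0])
print('short dir in cover',((hit(*X(sh,edge((334,206),(341,221),N=10)),n,d0+6)-B)@np.array([x,y]).T))
O=B-6*n; print('cover origin',O)
F=X(fr,ri); print('front right px',F,'on face',hit(*F,n,d0), 'front edge z', [hit(*(fr[0]+fr[1]*k),n,d0) for k in(-40,0,40)])
# screw/plate plane check, lug
Rm=np.array([x,y,n]).T; np.savez('cover.npz',O=O,R=Rm)
for nm,uv in dict(lug=(338,213),).items():
  print(nm,W[210:216,335:341].reshape(-1,3)@n-d0)
pl=np.zeros((480,640),np.uint8); cv2.fillPoly(pl,[np.array([[280,190],[275,202],[308,212],[325,205],[322,195]])],1)
print('plate depth above face', np.nanmedian(W[pl>0]@n-d0))
a=np.array([.574,-.819,0]);nn=np.array([-.819,-.574,0])
E
```

```text
[np.float64(0.14), np.float64(0.05), np.float64(0.27), np.float64(0.09), np.float64(0.85)]
bend px [311.13626 216.42009] left px [269.2176 203.4805]
yaw -16.97079247791281 d0 -284.133889512881 len 103.44913948876246 e [3.01951666e+01 9.89443095e+01 1.09823481e-04]
short dir in cover [ 34.02659097 -48.13787166]
cover origin [639.24959389  -7.23107631  82.7303694 ]
front right px [345.69073 262.0423 ] on face [534.76195322 -89.61562276  29.5909134 ] front edge z [array([603.62443733, 123.33402375,  32.18692132]), array([573.64268757,  30.61878516,  31.05665219]), array([543.83757625, -61.55032567,  29.93306396])]
lug [16.02060736 16.65932512 16.04226959 11.39547761 10.35238578 13.18280737
 13.65239957 10.35284864 18.98641611 11.72272656 12.80214942 15.05837685
 13.03496538 14.19428689 10.62523477 14.47322531 16.48017859 15.94527899
 15.7205407  12.93283336 12.00921058 13.50943817  9.90290388 18.2762305
 -3.07439405 14.63026829 14.19260398 14.01697941 13.00701672 17.58652108
  0.28287673 11.74603011 14.28641195 12.71720732 18.17458577 14.72242334]
plate depth above face 6.131846481318007
```

```bash
python3 - <<'E'
from fit import *
zz=W[...,2]; sub=(slice(230,312),slice(395,470))
def show(lo,hi,name):
    m=np.zeros_like(zz,bool); m[sub]=((zz>lo)&(zz<hi))[sub]
    P=W[m]; print(name,m.sum(),P.mean(0).round(1),P.min(0).round(1),P.max(0).round(1))
    r=cv2.minAreaRect(P[:,:2].astype(np.float32)); print('  rect',r)
    return P
h=show(197,215,'handle top')
c=show(128,139,'collar')
p=show(112,127,'prongs')
f=show(5,20,'foot')
E
python3 - <<'E'
from fit import *
a=np.kron(g[225:310,395:465],np.ones((8,8))); cv2.imwrite('pics/d.png',np.clip(cv2.resize(g[225:310,395:465],None,fx=7,fy=7,interpolation=cv2.INTER_NEAREST)*1.6,0,255))
z=np.nan_to_num(W[225:310,395:465,2]); z=cv2.applyColorMap(np.clip(z*1.2,0,255).astype(np.uint8),cv2.COLORMAP_JET)
cv2.imwrite('pics/e.png',cv2.resize(z,None,fx=7,fy=7,interpolation=cv2.INTER_NEAREST))
E
```

```text
handle top 153 [ 499.2 -290.6  203.7] [ 486.2 -305.2  197.9] [ 512.4 -277.3  210.5]
  rect ((499.2095642089844, -291.13897705078125), (25.7496337890625, 26.262348175048828), 10.50342845916748)
collar 190 [ 497.5 -284.7  132.3] [ 464.5 -325.   128. ] [ 543.1 -260.3  138.8]
  rect ((504.47528076171875, -291.73443603515625), (76.1401596069336, 64.6845703125), 4.160619258880615)
prongs 523 [ 512.2 -289.4  122.5] [ 464.7 -328.7  112.2] [ 546.8 -257.   126.9]
  rect ((505.74822998046875, -292.56695556640625), (80.1549301147461, 67.69452667236328), 3.7295031547546387)
foot 1150 [ 491.9 -278.8   10.7] [ 420. -393.    5.] [ 618.5 -211.4   19.5]
  rect ((518.907470703125, -302.29913330078125), (198.27496337890625, 181.8411102294922), 0.32616958022117615)[ WARN:0@0.365] global loadsave.cpp:1063 imwrite_ Unsupported depth image for selected encoder is fallbacked to CV_8U.
```

View pics/d.png

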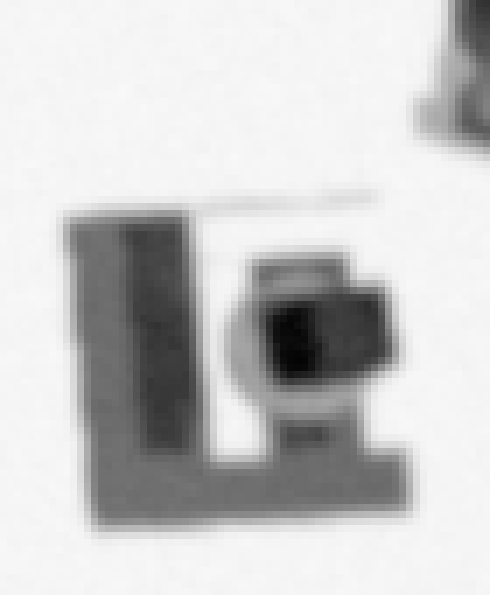

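View pics/e.png

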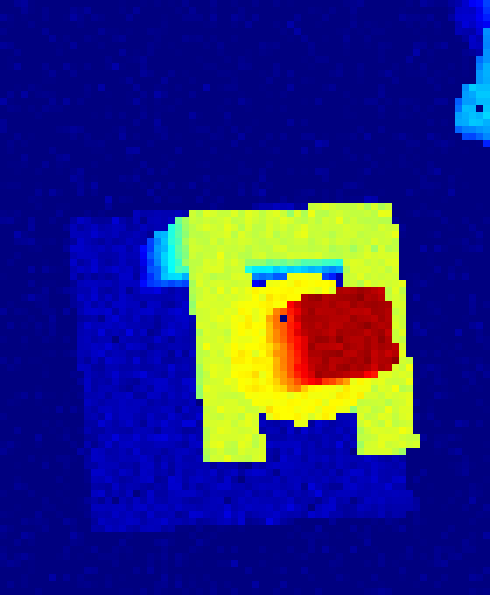

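```bash
cat >> h.py <<'E'
def cur():
    o=ctrl.get_obs(); return np.array(o['ee_pos']),R.from_rotvec(o['orientation']).as_matrix(),o
def rot(y,z):
    y=np.array(y,float);y/=np.linalg.norm(y);z=np.array(z,float);z-=y*(y@z);z/=np.linalg.norm(z);return np.array([np.cross(y,z),y,z]).T
def go(p,M):
    P,Q,o=cur(); s=Q.T@(np.array(p)-P)/10; w=R.from_matrix(Q.T@M).as_rotvec()
    print('shift cm',s.round(2),'turn',w.round(3),'|',np.linalg.norm(s).round(2),'cm',np.degrees(np.linalg.norm(w)).round(1),'deg')
def st():
    P,Q,o=cur(); print('t %.2f'%o['t'],'ee',P.round(1),'y',Q[:,1].round(3),'z',Q[:,2].round(3),'F',np.round(o['ft_force'],2),'M',np.round(o['moment'],2),'w %.1f'%o['width'],'q',np.round(o['qpos'],2))
def yw(deg): return [np.cos(np.radians(deg)),np.sin(np.radians(deg)),0]
E
python3 - <<'E'
from fit import *
m=(np.abs(W[...,2]-132.8)<2.6); m[:230]=0;m[312:]=0;m[:,:395]=0;m[:,470:]=0
lm=[(428.1,275)]
# collar extremes -> centre
print(hit(438.4,274.5,np.array([0,0,1.]),133))
from h import *
go([499.2,-290.8,222.7],rot([0,0,-1],yw(-82)))
E
```

```text
[ 498.88200099 -292.01304439  133.        ]
shift cm [-35.89  -0.05 -17.18] turn [0.001 0.233 0.   ] | 39.79 cm 13.4 deg
```

```bash
python3 -m jog '[[1,[-35.9,0,-17.2],[0,0.23,0]],[1,[-35.9,0,-17.2],[0,0.23,0]],[1,[-35.9,0,-17.2],[0,0.23,0]],[1,[-35.9,0,-17.2],[0,0.23,0]],[1,[-35.9,0,-17.2],[0,0.23,0]],[1,[-35.9,0,-17.2],[0,0.23,0]],[1,[-35.9,0,-17.2],[0,0.23,0]],[1,[-35.9,0,-17.2],[0,0.23,0]]]'
python3 - <<'E'
from h import *
st(); go([499,-291.3,151],rot([0,0,-1],yw(-82)))
E
```

```text
t: 0.9
ee_pos: [500.3, -289.2, 222.5]
orientation: [-0.154, 2.148, -2.147]
ft_force: [0.6, -1.0, 0.7]
width: 87.7
t 0.90 ee [ 500.3 -289.2  222.5] y [-0.  0. -1.] z [ 0.142 -0.99  -0.   ] F [ 0.64 -1.03  0.71] M [ 0.01  0.   -0.01] w 87.7 q [-0.54  0.35  1.74 -0.    1.05  0.88]
shift cm [0.16 7.15 0.19] turn [0.    0.003 0.   ] | 7.15 cm 0.2 deg
```

```bash
python3 -m jog '[[1,[0.15,3.5,0.2],[0,0,0]],[1,[0.15,6,0.2],[0,0,0]],[1,[0.15,7.15,0.2],[0,0,0]],[1,[0.15,7.15,0.2],[0,0,0]]]'
python3 - <<'E'
from h import *
st(); snap('scene','s1')
c=cv2.imread('pics/s1.png')[180:400,80:320]; cv2.imwrite('pics/s1c.png',cv2.resize(c,None,fx=2.6,fy=2.6,interpolation=cv2.INTER_CUBIC))
E
```

```text
t: 1.3
ee_pos: [497.0, -292.7, 149.5]
orientation: [-0.157, 2.151, -2.146]
ft_force: [0.6, 0.3, -0.2]
width: 87.8
t 1.30 ee [ 497.  -292.7  149.5] y [-0.003  0.002 -1.   ] z [ 0.142 -0.99  -0.002] F [ 0.55  0.32 -0.16] M [-0.03 -0.03 -0.01] w 87.8 q [-0.55  0.45  1.79 -0.    0.91  0.88]
```

View pics/s1c.png

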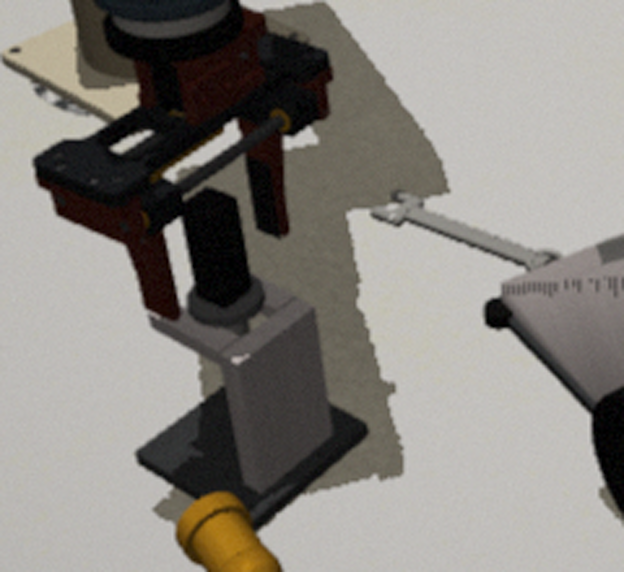

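The picture shows the handle (crop about 215,240) standing between the two open fingers, with clearance above the collar. Closing now.

```bash
python3 -m jog '[[0,[0,0,0],[0,0,0]],[0,[0,0,0],[0,0,0]],[0,[0,0,0],[0,0,0]],[0,[0,0,0],[0,0,0]],[0,[0,0,0],[0,0,0]],[0,[0,0,0],[0,0,0]],[0,[0,0,0],[0,0,0]],[0,[0,0,0],[0,0,0]]]'
python3 - <<'E'
from h import *
st()
E
```

```text
t: 2.15
ee_pos: [498.2, -293.3, 151.2]
orientation: [-0.154, 2.147, -2.147]
ft_force: [-1.1, -3.2, 0.8]
width: 27.3
t 2.15 ee [ 498.2 -293.3  151.2] y [ 0. -0. -1.] z [ 0.142 -0.99   0.   ] F [-1.15 -3.16  0.79] M [-0.44  0.   -0.  ] w 27.3 q [-0.55  0.45  1.79 -0.    0.91  0.88]
```

```bash
python3 -m jog '[[0,[0,0,0],[0,0,0]],[0,[0,0,0],[0,0,0]],[0,[0,-1,0],[0,0,0]],[0,[0,-4,0],[0,0,0]],[0,[0,-8,0],[0,0,0]],[0,[0,-12,0],[0,0,0]],[0,[0,-14,0],[0,0,0]],[0,[0,-14,0],[0,0,0]]]'
python3 - <<'E'
from h import *
st(); snap('scene','s2')
c=cv2.imread('pics/s2.png')[120:400,80:360]; cv2.imwrite('pics/s2c.png',cv2.resize(c,None,fx=2.1,fy=2.1,interpolation=cv2.INTER_CUBIC))
E
```

```text
t: 2.95
ee_pos: [499.6, -294.1, 295.1]
orientation: [-0.148, 2.141, -2.149]
ft_force: [0.6, -0.7, -2.9]
width: 25.8
t 2.95 ee [ 499.6 -294.1  295.1] y [ 0.006 -0.003 -1.   ] z [ 0.142 -0.99   0.004] F [ 0.59 -0.67 -2.86] M [-0.03  0.04 -0.01] w 25.8 q [-0.55  0.28  1.67  0.    1.19  0.88]
```

View pics/s2c.png

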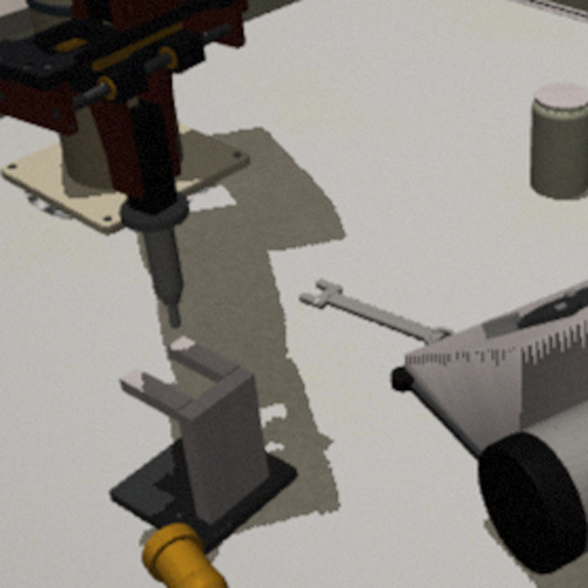

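```bash
cat >> h.py <<'E'
D=np.load('cover.npz') if __import__('os').path.exists('cover.npz') else None
a=np.array([.574,-.819]); n2=np.array([-.819,-.574])
SE={k:np.array([-6,100-20*k]) for k in range(5)}
SE[5]=np.array([-6,-1.9]); SE[6]=a*20+6*n2; SE[7]=a*40+6*n2; SE[8]=a*56+6*n2
MT=rot(-D['R'][:,2],yw(-90)) if D is not None else None
def tcp(xy,h,L=126.2): return D['O']+D['R']@np.array([xy[0],xy[1],h+L])
def tip(L=126.2):
    P,Q,o=cur(); return D['R'].T@(P+Q[:,1]*L-D['O'])
E
python3 - <<'E'
from h import *
im=load('s2'); P,Q,o=cur(); T=np.linalg.inv(im['pose'])
def proj(p): q=T@np.r_[p,1]; return q[0]/q[2]*im['fx']+im['cx'],q[1]/q[2]*im['fy']+im['cy']
for L in (0,18,26.2,126.2): print(L,np.round(proj(P+Q[:,1]*L),1))
go([499,-294,330],Q); st()
print(tcp(SE[0],40),tcp(SE[0],0),tcp(SE[8],0))
go(tcp(SE[0],40),MT)
c=cv2.imread('pics/s2.png')[200:290,120:200]; cv2.imwrite('pics/s2d.png',cv2.resize(c,None,fx=6.5,fy=6.5,interpolation=cv2.INTER_NEAREST))
E
```

```text
0 [149.9 207.4]
18 [151.9 217.9]
26.2 [152.7 222.6]
126.2 [162.6 275.8]
shift cm [-0.05 -3.75  0.07] turn [0. 0. 0.] | 3.75 cm 0.0 deg
t 3.00 ee [ 498.5 -293.5  292.5] y [ 0.002 -0.001 -1.   ] z [ 0.142 -0.99   0.002] F [-0.57  0.47 -2.91] M [0.04 0.08 0.03] w 26.1 q [-0.55  0.28  1.67  0.    1.19  0.88]
[572.55988128 117.67359024 215.43198054] [594.50386301 110.97690815 182.66589877] [576.95829382 -39.77448741 201.72584375]
shift cm [-13.16   7.67 -39.65] turn [0.204 0.188 0.574] | 42.48 cm 36.5 deg
```

View pics/s2d.png

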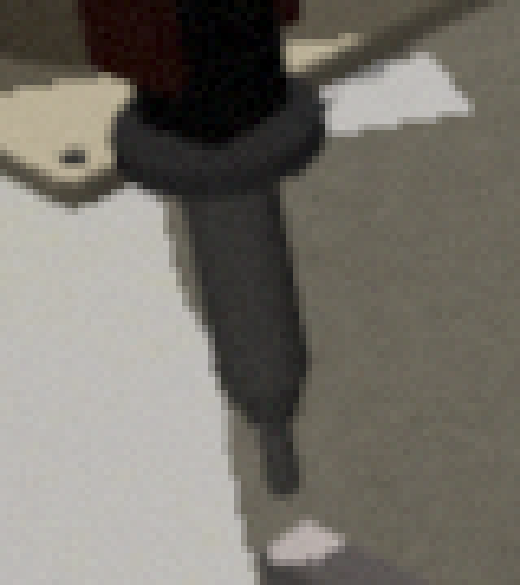

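```bash
sed -i 's/def tcp.*/OX=-1.3\ndef tcp(xy,h,L=126.2): return D["O"]+D["R"]@np.array([xy[0],xy[1],h+L])-OX*MT[:,0]/; s/P+Q\[:,1\]\*L-D/P+Q[:,1]*L+OX*Q[:,0]-D/' h.py
python3 -m jog '[[0,[-13.3,7.7,-39.6],[0.2,0.19,0.57]],[0,[-13.3,7.7,-39.6],[0.2,0.19,0.57]],[0,[-13.3,7.7,-39.6],[0.2,0.19,0.57]],[0,[-13.3,7.7,-39.6],[0.2,0.19,0.57]],[0,[-13.3,7.7,-39.6],[0.2,0.19,0.57]],[0,[-13.3,7.7,-39.6],[0.2,0.19,0.57]],[0,[-13.3,7.7,-39.6],[0.2,0.19,0.57]],[0,[-13.3,7.7,-39.6],[0.2,0.19,0.57]]]'
python3 - <<'E'
from h import *
st(); go(tcp(SE[0],40),MT); print(tip())
E
```

```text
t: 3.8
ee_pos: [551.6, 5.1, 230.7]
orientation: [0.617, 1.75, -2.063]
ft_force: [0.5, -0.9, -2.0]
width: 26.2
t 3.80 ee [551.6   5.1 230.7] y [ 0.538 -0.165 -0.827] z [-0.094 -0.986  0.135] F [ 0.51 -0.89 -2.04] M [ 0.13  0.47 -0.01] w 26.2 q [ 0.11  0.15  2.16 -0.7   0.36  2.34]
shift cm [ -0.74   0.54 -11.51] turn [ 0.003 -0.002  0.013] | 11.54 cm 0.8 deg
[ 12.7803234  -13.54062371  45.12238001]
```

```bash
sed -i 's/yw(-90)/yw(-35)/' h.py
python3 - <<'E'
from h import *
go(tcp(SE[0],40),MT)
E
```

```text
shift cm [ -0.8    0.53 -11.4 ] turn [ 0.009 -0.95   0.011] | 11.44 cm 54.4 deg
```

```bash
python3 -m jog '[[0,[-0.2,0.2,-2.5],[0,-0.15,0]],[0,[-0.4,0.3,-5],[0,-0.3,0]],[0,[-0.6,0.4,-7.5],[0,-0.45,0]],[0,[-0.8,0.5,-10],[0,-0.6,0]],[0,[-0.8,0.5,-11.4],[0.01,-0.75,0.01]],[0,[-0.8,0.5,-11.4],[0.01,-0.9,0.01]],[0,[-0.8,0.5,-11.4],[0.01,-0.95,0.01]],[0,[-0.8,0.5,-11.4],[0.01,-0.95,0.01]]]'
python3 - <<'E'
from h import *
st(); go(tcp(SE[0],10),MT); print(tip())
E
```

```text
t: 4.6
ee_pos: [572.1, 115.7, 215.7]
orientation: [-0.339, 1.146, -1.861]
ft_force: [0.3, 1.1, -2.8]
width: 25.4
t 4.60 ee [572.1 115.7 215.7] y [ 0.548 -0.169 -0.819] z [ 0.621 -0.574  0.534] F [ 0.28  1.13 -2.76] M [ 0.09  0.45 -0.02] w 25.4 q [ 0.37  0.24  2.08 -0.89  0.47  1.78]
shift cm [-0.05  3.02 -0.1 ] turn [-0.     0.002  0.001] | 3.02 cm 0.1 deg
[-5.33559439 99.01720717 40.16863384]
```

```bash
python3 -m jog '[[0,[0,1.5,-0.1],[0,0,0]],[0,[0,2.5,-0.1],[0,0,0]],[0,[0,3,-0.1],[0,0,0]],[0,[0,3,-0.1],[0,0,0]]]'
python3 - <<'E'
from h import *
st(); print(tip()); 
for n in('top','scene'):
    im=snap(n,n+'3'); P,Q,o=cur(); T=np.linalg.inv(im['pose'])
    def proj(p): q=T@np.r_[p,1]; return np.round([q[0]/q[2]*im['fx']+im['cx'],q[1]/q[2]*im['fy']+im['cy']],1)
    print(n,'tip',proj(P+Q[:,1]*126.2+OX*Q[:,0]),'seam0',proj(D['O']+D['R']@np.r_[SE[0],0]),'collar',proj(P+Q[:,1]*26.2+OX*Q[:,0]))
c=cv2.imread('pics/top3.png')[150:270,220:360]; cv2.imwrite('pics/t3.png',cv2.resize(c,None,fx=5,fy=5,interpolation=cv2.INTER_CUBIC))
c=cv2.imread('pics/scene3.png')[140:300,240:440]; cv2.imwrite('pics/s3.png',cv2.resize(c,None,fx=3.7,fy=3.7,interpolation=cv2.INTER_CUBIC))
E
```

```text
t: 5.0
ee_pos: [589.2, 110.9, 191.7]
orientation: [-0.335, 1.146, -1.862]
ft_force: [0.2, 0.0, -1.8]
width: 25.7
t 5.00 ee [589.2 110.9 191.7] y [ 0.55  -0.169 -0.818] z [ 0.619 -0.575  0.535] F [ 0.25  0.03 -1.8 ] M [ 0.14  0.47 -0.04] w 25.7 q [ 0.35  0.31  2.07 -0.98  0.43  1.86]
[-4.23468724 99.4622566  10.27871557]
top tip [269.9 206.1] seam0 [270.7 205.2] collar [258.4 223.7]
scene tip [375.4 245.8] seam0 [376.4 251.1] collar [359.3 197.9]
```

View pics/t3.png

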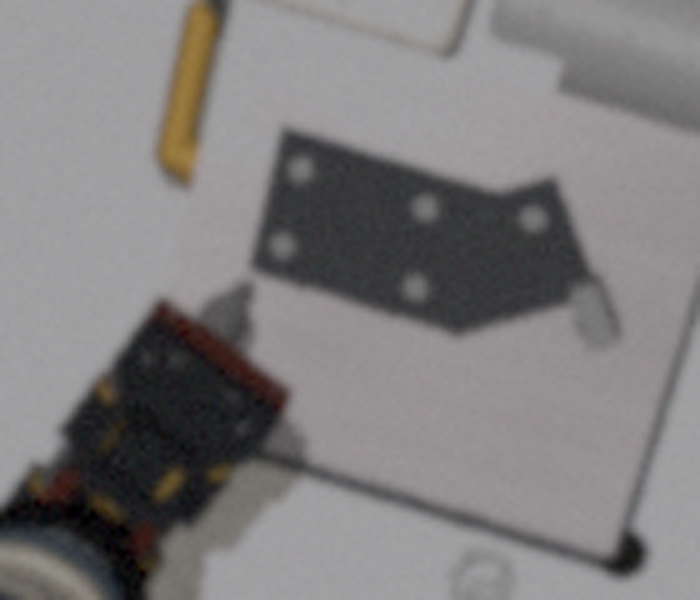

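View pics/s3.png

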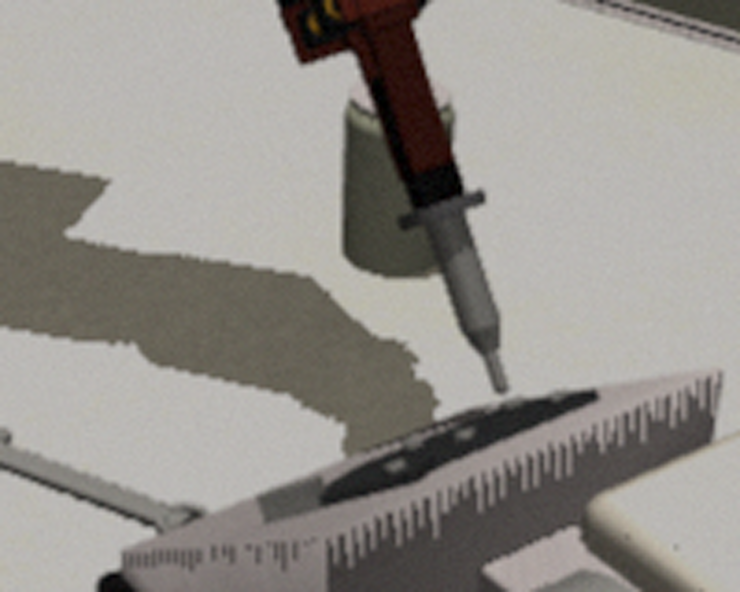

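Run:
```python
from h import *
st();print(tip()); go(tcp(SE[0],-5),MT)
```

```text
t 5.10 ee [589.4 111.2 192.7] y [ 0.551 -0.168 -0.818] z [ 0.619 -0.575  0.535] F [ 0.45 -0.13 -1.53] M [ 0.09  0.38 -0.01] w 25.9 q [ 0.35  0.31  2.07 -0.98  0.43  1.86]
[-3.43658335 99.92284796 11.06096721]
shift cm [ 0.08  1.61 -0.21] turn [-0.003 -0.    -0.001] | 1.62 cm 0.2 deg
```

```bash
python3 -m jog '[[0,[0.1,0.3,-0.2],[0,0,0]],[0,[0.1,0.6,-0.2],[0,0,0]],[0,[0.1,0.9,-0.2],[0,0,0]],[0,[0.1,1.2,-0.2],[0,0,0]],[0,[0.1,1.5,-0.2],[0,0,0]],[0,[0.1,1.6,-0.2],[0,0,0]],[0,[0.1,1.6,-0.2],[0,0,0]]]'
python3 - <<'E'
from h import *
st(); print(tip()); snap('scene','s4')
c=cv2.imread('pics/s4.png')[180:270,330:430]; cv2.imwrite('pics/s4c.png',cv2.resize(c,None,fx=6,fy=6,interpolation=cv2.INTER_CUBIC))
st()
E
```

```text
t: 5.8
ee_pos: [596.8, 109.1, 178.5]
orientation: [-0.333, 1.144, -1.86]
ft_force: [-0.8, 0.6, -0.7]
width: 26.0
t 5.80 ee [596.8 109.1 178.5] y [ 0.551 -0.168 -0.817] z [ 0.619 -0.575  0.536] F [-0.79  0.61 -0.7 ] M [0.08 0.37 0.02] w 26.0 q [ 0.34  0.34  2.07 -1.03  0.41  1.91]
[ -5.21786621 100.1253697   -4.93128273]
t 5.85 ee [596.7 109.1 178.6] y [ 0.551 -0.168 -0.817] z [ 0.619 -0.575  0.536] F [-0.36  1.7  -1.33] M [0.14 0.46 0.07] w 25.8 q [ 0.34  0.34  2.07 -1.03  0.41  1.91]
```

View pics/s4c.png

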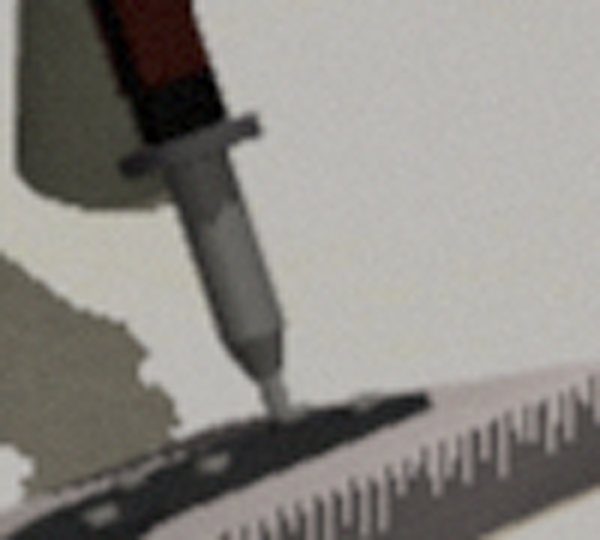

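Run:
```python
from h import *
im=load('s4'); T=np.linalg.inv(im['pose'])
def pr(c):
    p=D['O']+D['R']@np.array(c,float); q=T@np.r_[p,1]; u=np.array([q[0]/q[2]*im['fx']+im['cx'],q[1]/q[2]*im['fy']+im['cy']]); return ((u-[330,180])*6).round(0)
for c in [(-6,100,0),(-6,100,6),(-6,100,19),(-3,100,6),(0,104,6),(0,100,6),(0,80,6),(0,60,6),(52,104,6),(52,104,0),(0,0,6),(2,100,6),(5,100,6)]: print(c,pr(c))
```

```text
(-6, 100, 0) [279. 427.]
(-6, 100, 6) [273. 410.]
(-6, 100, 19) [260. 373.]
(-3, 100, 6) [278. 409.]
(0, 104, 6) [292. 404.]
(0, 100, 6) [283. 408.]
(0, 80, 6) [236. 427.]
(0, 60, 6) [188. 447.]
(52, 104, 6) [387. 389.]
(52, 104, 0) [393. 407.]
(0, 0, 6) [ 40. 509.]
(2, 100, 6) [287. 407.]
(5, 100, 6) [292. 407.]
```

Run:
```python
from h import *
c=load('s4')['color'][225:262,355:395,::-1]; cv2.imwrite('pics/s4e.png',np.clip(cv2.resize(c,None,fx=15,fy=15,interpolation=cv2.INTER_NEAREST)*1.3,0,255))
```

```text
[ WARN:0@0.766] global loadsave.cpp:1063 imwrite_ Unsupported depth image for selected encoder is fallbacked to CV_8U.
```

View pics/s4e.png

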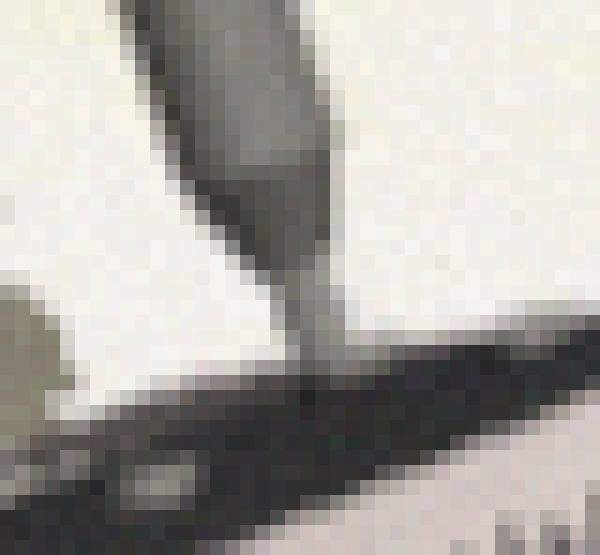

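Run:
```python
from h import *
print(tip()); go(tcp((-6,80),-6),MT)
P,Q,o=cur(); print('-y dir',(Q.T@-D['R'][:,1]).round(3),'a dir',(Q.T@D['R'][:,:2]@a).round(3),'xdir',(Q.T@D['R'][:,0]).round(3))
```

```text
[ -5.203432   100.11036604  -4.83474439]
shift cm [1.88 0.12 0.71] turn [-0.003 -0.    -0.001] | 2.01 cm 0.2 deg
-y dir [ 0.929 -0.     0.369] a dir [0.549 0.002 0.836] xdir [-0.369  0.003  0.929]
```

```bash
cat > p.py <<'E'
import sys
from h import *
st(); print('tip',tip().round(2),'Fn',(o:=np.array(ctrl.get_obs()['ft_force']))@D['R'][:,2].round(3),'F cover',(D['R'].T@o).round(2))
go(tcp((float(sys.argv[1]),float(sys.argv[2])),float(sys.argv[3]) if len(sys.argv)>3 else -6),MT)
E
python3 -m jog '[[0,[0.1,0.1,0.03],[0,0,0]],[0,[0.35,0.1,0.1],[0,0,0]],[0,[0.6,0.1,0.2],[0,0,0]],[0,[0.85,0.1,0.3],[0,0,0]],[0,[1.1,0.1,0.4],[0,0,0]],[0,[1.35,0.1,0.5],[0,0,0]],[0,[1.6,0.1,0.6],[0,0,0]],[0,[1.85,0.1,0.7],[0,0,0]]]'; python3 p.py -6 60
```

```text
t: 6.65
ee_pos: [591.1, 89.9, 177.6]
orientation: [-0.333, 1.144, -1.861]
ft_force: [0.3, 1.6, -1.2]
width: 25.7
t 6.65 ee [591.1  89.9 177.6] y [ 0.551 -0.168 -0.817] z [ 0.619 -0.575  0.536] F [ 0.28  1.58 -1.17] M [0.46 0.35 0.21] w 25.7 q [ 0.3   0.33  2.09 -1.06  0.38  1.91]
tip [-5.58 80.04 -5.78] Fn -0.8498553396311755 F cover [-0.83  1.59 -0.85]
shift cm [1.86 0.02 0.74] turn [-0.003 -0.    -0.001] | 2.0 cm 0.2 deg
```

```bash
python3 -m jog '[[0,[0.23,0.1,0.1],[0,0,0]],[0,[0.46,0.1,0.2],[0,0,0]],[0,[0.7,0.1,0.3],[0,0,0]],[0,[0.93,0.1,0.4],[0,0,0]],[0,[1.16,0.1,0.5],[0,0,0]],[0,[1.4,0.1,0.58],[0,0,0]],[0,[1.63,0.1,0.66],[0,0,0]],[0,[1.86,0.1,0.74],[0,0,0]]]'; python3 p.py -6 40 -7
```

```text
t: 7.45
ee_pos: [585.8, 70.6, 176.8]
orientation: [-0.333, 1.144, -1.861]
ft_force: [-1.1, 2.4, -0.1]
width: 25.8
t 7.45 ee [585.8  70.6 176.8] y [ 0.551 -0.168 -0.817] z [ 0.619 -0.575  0.536] F [-1.12  2.38 -0.06] M [0.47 0.32 0.22] w 25.8 q [ 0.26  0.32  2.11 -1.08  0.35  1.9 ]
tip [-5.6  60.07 -6.79] Fn 0.9667872729354854 F cover [-1.48  1.95  0.97]
shift cm [1.86 0.02 0.74] turn [-0.003  0.    -0.001] | 2.01 cm 0.2 deg
```

Run:
```python
from h import *
im=snap('top','t5'); st(); P,Q,o=cur(); T=np.linalg.inv(im['pose'])
def proj(p): q=T@np.r_[p,1]; return np.round([q[0]/q[2]*im['fx']+im['cx'],q[1]/q[2]*im['fy']+im['cy']],1)
print((proj(D['O']+D['R']@np.r_[tip()[:2],0])-[235,150])*5,(proj(D['O']+D['R']@np.r_[SE[2],0])-[235,150])*5)
c=cv2.imread('pics/t5.png')[150:270,235:375]; cv2.imwrite('pics/t5c.png',cv2.resize(c,None,fx=5,fy=5,interpolation=cv2.INTER_CUBIC))
```

```text
t 7.50 ee [585.6  70.2 176.7] y [ 0.551 -0.169 -0.817] z [ 0.619 -0.575  0.536] F [-0.98 -1.28  0.03] M [-0.04  0.23 -0.15] w 26.0 q [ 0.26  0.32  2.11 -1.08  0.35  1.9 ]
[260.  300.5] [259.  300.5]
```

View pics/t5c.png

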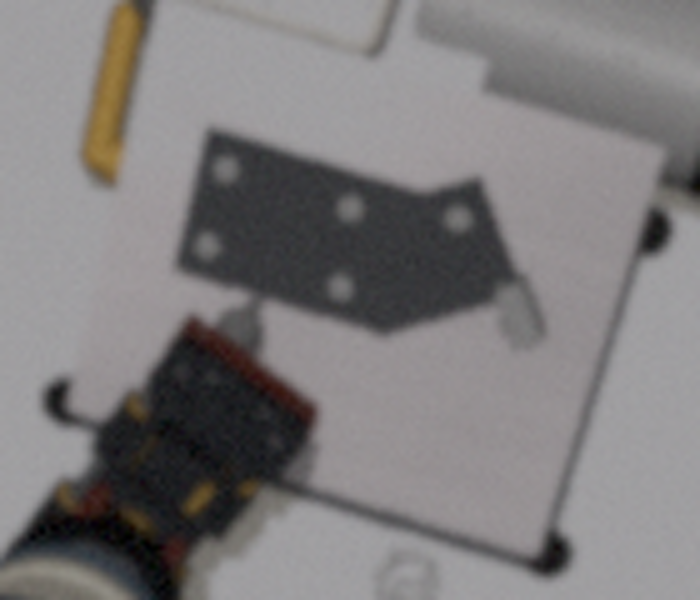

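The tip end shows at crop (258,300), right at the plate's edge and where predicted (260,300). Contact force is up by about 2 N, so I keep this depth and carry on.

```bash
python3 -m jog '[[0,[0.23,0,0.1],[0,0,0]],[0,[0.46,0,0.2],[0,0,0]],[0,[0.7,0,0.3],[0,0,0]],[0,[0.93,0,0.4],[0,0,0]],[0,[1.16,0,0.5],[0,0,0]],[0,[1.4,0,0.58],[0,0,0]],[0,[1.63,0,0.66],[0,0,0]],[0,[1.86,0,0.73],[0,0,0]]]'; python3 p.py -6 20 -6
```

```text
t: 8.3
ee_pos: [580.0, 51.5, 176.8]
orientation: [-0.333, 1.144, -1.861]
ft_force: [-0.3, 2.0, -1.2]
width: 26.1
t 8.30 ee [580.   51.5 176.8] y [ 0.551 -0.168 -0.817] z [ 0.619 -0.575  0.536] F [-0.32  2.03 -1.16] M [0.44 0.31 0.26] w 26.1 q [ 0.22  0.3   2.14 -1.1   0.32  1.89]
tip [-5.63 40.1  -6.8 ] Fn -0.4352398114992542 F cover [-1.4   1.85 -0.43]
shift cm [ 1.86 -0.08  0.75] turn [-0.003  0.    -0.001] | 2.01 cm 0.2 deg
```

```bash
python3 -m jog '[[0,[0.23,0,0.1],[0,0,0]],[0,[0.46,0,0.2],[0,0,0]],[0,[0.7,0,0.3],[0,0,0]],[0,[0.93,0,0.4],[0,0,0]],[0,[1.16,0,0.5],[0,0,0]],[0,[1.4,0,0.58],[0,0,0]],[0,[1.63,0,0.66],[0,0,0]],[0,[1.86,0,0.74],[0,0,0]]]'; python3 p.py -6 0 -6.5
```

```text
t: 9.1
ee_pos: [574.1, 32.4, 176.8]
orientation: [-0.333, 1.144, -1.861]
ft_force: [-0.1, 0.4, -1.1]
width: 25.8
t 9.10 ee [574.1  32.4 176.8] y [ 0.551 -0.168 -0.817] z [ 0.619 -0.575  0.536] F [-0.14  0.38 -1.06] M [0.49 0.37 0.22] w 25.8 q [ 0.18  0.29  2.16 -1.11  0.3   1.87]
tip [-5.64 20.09 -6.81] Fn -0.7295064799680043 F cover [-0.81  0.33 -0.73]
shift cm [ 1.86 -0.03  0.75] turn [-0.003  0.    -0.001] | 2.01 cm 0.2 deg
```

```bash
python3 -m jog '[[0,[0.25,0,0.1],[0,0,0]],[0,[0.5,0,0.2],[0,0,0]],[0,[0.77,0,0.3],[0,0,0]],[0,[1.02,0,0.4],[0,0,0]],[0,[1.28,0,0.51],[0,0,0]],[0,[1.53,0,0.61],[0,0,0]],[0,[1.79,0,0.71],[0,0,0]],[0,[2.04,0,0.81],[0,0,0]]]'; python3 p.py 6.57 -19.83 -6.5
```

```text
t: 9.9
ee_pos: [567.7, 11.3, 176.7]
orientation: [-0.334, 1.144, -1.861]
ft_force: [-0.0, 1.8, -0.5]
width: 25.9
t 9.90 ee [567.7  11.3 176.7] y [ 0.551 -0.168 -0.817] z [ 0.619 -0.575  0.536] F [-0.01  1.75 -0.51] M [0.41 0.38 0.24] w 25.9 q [ 0.13  0.28  2.18 -1.13  0.27  1.85]
tip [-5.71 -1.93 -6.81] Fn -0.12356554403868175 F cover [-0.72  1.67 -0.12]
shift cm [ 1.19 -0.03  1.84] turn [-0.003  0.    -0.001] | 2.19 cm 0.2 deg
```

```bash
python3 -m jog '[[0,[0.15,0,0.23],[0,0,0]],[0,[0.3,0,0.46],[0,0,0]],[0,[0.45,0,0.69],[0,0,0]],[0,[0.6,0,0.92],[0,0,0]],[0,[0.75,0,1.15],[0,0,0]],[0,[0.9,0,1.38],[0,0,0]],[0,[1.05,0,1.6],[0,0,0]],[0,[1.19,0,1.83],[0,0,0]]]'; python3 p.py 18.05 -36.2 -6.5
python3 - <<'E'
from h import *
snap('top','t6')
im=load('t6');P,Q,o=cur(); T=np.linalg.inv(im['pose'])
def proj(p): q=T@np.r_[p,1]; return np.round([q[0]/q[2]*im['fx']+im['cx'],q[1]/q[2]*im['fy']+im['cy']],1)
print((proj(D['O']+D['R']@np.r_[tip()[:2],0])-[235,150])*5,(proj(D['O']+D['R']@np.r_[a*60+6*n2,0])-[235,150])*5)
c=cv2.imread('pics/t6.png')[150:270,235:375]; cv2.imwrite('pics/t6c.png',cv2.resize(c,None,fx=5,fy=5,interpolation=cv2.INTER_CUBIC))
E
```

```text
t: 10.7
ee_pos: [572.4, -8.7, 184.1]
orientation: [-0.334, 1.144, -1.861]
ft_force: [-2.1, 1.3, -1.3]
width: 25.9
t 10.70 ee [572.4  -8.7 184.1] y [ 0.551 -0.168 -0.817] z [ 0.619 -0.575  0.536] F [-2.14  1.34 -1.34] M [0.49 0.64 0.23] w 25.9 q [ 0.08  0.26  2.17 -1.04  0.25  1.71]
tip [  7.05 -19.71  -6.77] Fn 0.3036970658471933 F cover [-2.76  0.66  0.3 ]
shift cm [ 1.11 -0.02  1.67] turn [-0.003  0.    -0.001] | 2.01 cm 0.2 deg
[427.5 326. ] [506. 305.]
```

View pics/t6c.png

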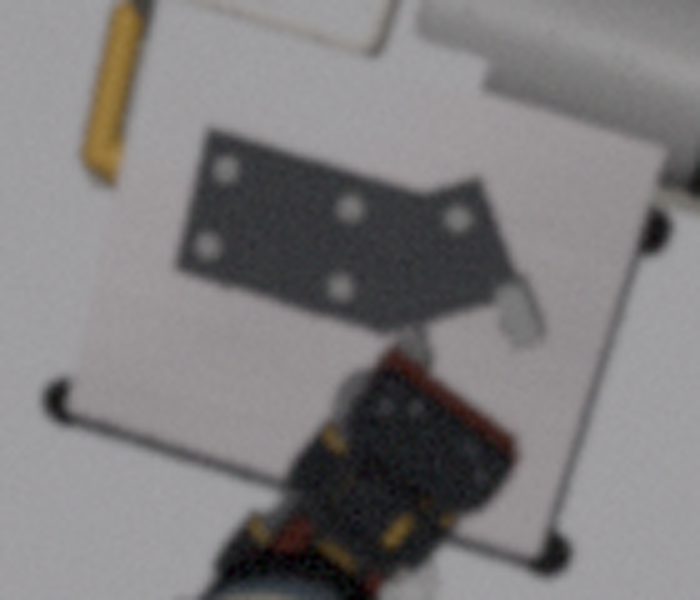

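The tip (crop about 425,328) sits at the edge just past the bend, and the lug lies ahead at (520,315). Going on to seam7.

```bash
python3 -m jog '[[0,[0.14,0,0.2],[0,0,0]],[0,[0.28,0,0.4],[0,0,0]],[0,[0.43,0,0.61],[0,0,0]],[0,[0.57,0,0.82],[0,0,0]],[0,[0.72,0,1.03],[0,0,0]],[0,[0.86,0,1.24],[0,0,0]],[0,[1.0,0,1.45],[0,0,0]],[0,[1.13,0,1.66],[0,0,0]]]'; python3 p.py 27.2 -49.3 -6.5
```

```text
t: 11.55
ee_pos: [576.4, -27.3, 190.5]
orientation: [-0.334, 1.144, -1.861]
ft_force: [-1.6, 1.3, -1.2]
width: 26.1
t 11.55 ee [576.4 -27.3 190.5] y [ 0.551 -0.168 -0.817] z [ 0.619 -0.575  0.536] F [-1.55  1.27 -1.21] M [0.44 0.6  0.17] w 26.1 q [ 0.03  0.25  2.16 -0.94  0.23  1.58]
tip [ 18.27 -36.34  -6.74] Fn 0.07132848907728896 F cover [-2.22  0.76  0.07]
shift cm [ 0.86 -0.02  1.35] turn [-0.003  0.    -0.001] | 1.6 cm 0.2 deg
```

```bash
cat >> p.py <<'E'
print('F along a',(D['R'].T@o)[:2]@a, 'progress s',(tip()[:2]@a))
E
python3 -m jog '[[0,[0.12,0,0.18],[0,0,0]],[0,[0.24,0,0.37],[0,0,0]],[0,[0.36,0,0.55],[0,0,0]],[0,[0.48,0,0.73],[0,0,0]],[0,[0.6,0,0.92],[0,0,0]],[0,[0.7,0,1.09],[0,0,0]],[0,[0.75,0,1.17],[0,0,0]]]'; python3 p.py 27.2 -49.3 -6.5
```

```text
t: 12.25
ee_pos: [579.5, -40.0, 195.3]
orientation: [-0.333, 1.144, -1.861]
ft_force: [-1.5, 2.1, -1.0]
width: 25.7
t 12.25 ee [579.5 -40.  195.3] y [ 0.551 -0.168 -0.817] z [ 0.618 -0.575  0.536] F [-1.47  2.14 -0.99] M [0.44 0.59 0.21] w 25.7 q [ 0.    0.25  2.15 -0.86  0.22  1.47]
tip [ 26.49 -47.64  -6.69] Fn 0.354239264914115 F cover [-2.23  1.62  0.35]
shift cm [ 0.11 -0.02  0.17] turn [-0.003 -0.    -0.001] | 0.2 cm 0.2 deg
F along a -2.60752967690949 progress s 54.219854051227294
```

```bash
python3 -m jog '[[0,[0.05,0,0.08],[0,0,0]],[0,[0.11,0,0.17],[0,0,0]],[0,[0.16,0,0.25],[0,0,0]],[0,[0.16,0,0.25],[0,0,0]]]'; python3 p.py 27.2 -49.3 -6.5
```

```text
t: 12.65
ee_pos: [580.1, -42.7, 196.3]
orientation: [-0.333, 1.144, -1.861]
ft_force: [-1.0, 1.0, -1.2]
width: 25.8
t 12.65 ee [580.1 -42.7 196.3] y [ 0.551 -0.168 -0.817] z [ 0.618 -0.575  0.536] F [-0.99  1.02 -1.17] M [0.22 0.48 0.06] w 25.8 q [-0.01  0.25  2.15 -0.84  0.22  1.45]
tip [ 28.19 -50.    -6.68] Fn -0.24025396110391087 F cover [-1.69  0.69 -0.24]
shift cm [-0.04 -0.02 -0.08] turn [-0.003 -0.    -0.001] | 0.09 cm 0.2 deg
F along a -1.5335564061222464 progress s 57.12549810501371
```

```bash
python3 -m jog '[[0,[0.05,0,0.08],[0,0,0]],[0,[0.08,0,0.12],[0,0,0]],[0,[0.08,0,0.12],[0,0,0]]]'; python3 p.py 27.2 -49.3 -6.5
```

```text
t: 12.95
ee_pos: [580.3, -43.9, 196.7]
orientation: [-0.333, 1.144, -1.861]
ft_force: [-1.5, 1.8, -0.1]
width: 26.0
t 12.95 ee [580.3 -43.9 196.7] y [ 0.551 -0.168 -0.817] z [ 0.619 -0.575  0.536] F [-1.5   1.78 -0.12] M [0.38 0.55 0.11] w 26.0 q [-0.01  0.25  2.15 -0.83  0.22  1.44]
tip [ 28.88 -51.05  -6.7 ] Fn 1.0224555580843215 F cover [-1.68  1.27  1.02]
shift cm [-0.12 -0.02 -0.18] turn [-0.003 -0.    -0.001] | 0.22 cm 0.2 deg
F along a -1.9982831918894777 progress s 58.384284642780976
```

```bash
python3 -m jog '[[0,[0.05,0,0.08],[0,0,0]],[0,[0.05,0,0.08],[0,0,0]]]'; python3 p.py 27.2 -49.3 -6.5
```

```text
t: 13.15
ee_pos: [580.4, -44.4, 196.8]
orientation: [-0.333, 1.145, -1.86]
ft_force: [-2.3, 4.1, -1.6]
width: 26.1
t 13.15 ee [580.4 -44.4 196.8] y [ 0.551 -0.167 -0.817] z [ 0.619 -0.575  0.535] F [-2.29  4.08 -1.55] M [1.16 0.86 0.54] w 26.1 q [-0.01  0.25  2.15 -0.83  0.22  1.43]
tip [ 29.06 -51.37  -6.73] Fn 0.669655180186031 F cover [-3.66  3.23  0.67]
shift cm [-0.15 -0.02 -0.22] turn [-0.003  0.    -0.002] | 0.26 cm 0.2 deg
F along a -4.749990643793781 progress s 58.75254063619336
```

Clear touch: the moment jumped and the force along the seam went from about -2 to -4.7 N. I hold briefly, then check.

```bash
python3 -m jog '[[0,[0.02,0,0.02],[0,0,0]],[0,[0.02,0,0.02],[0,0,0]]]'; python3 p.py 27.2 -49.3 -6.5
python3 - <<'E'
from h import *
snap('top','t7'); st()
c=cv2.imread('pics/t7.png')[150:270,235:375]; cv2.imwrite('pics/t7c.png',cv2.resize(c,None,fx=5,fy=5,interpolation=cv2.INTER_CUBIC))
E
```

```text
t: 13.35
ee_pos: [580.4, -44.5, 196.7]
orientation: [-0.334, 1.145, -1.86]
ft_force: [-1.3, 5.4, -1.8]
width: 26.0
t 13.35 ee [580.4 -44.5 196.7] y [ 0.551 -0.167 -0.817] z [ 0.619 -0.575  0.535] F [-1.25  5.38 -1.85] M [1.34 0.97 0.82] w 26.0 q [-0.01  0.25  2.15 -0.83  0.22  1.43]
tip [ 29.06 -51.52  -6.74] Fn 0.07409252568321258 F cover [-3.33  4.78  0.08]
shift cm [-0.16 -0.03 -0.22] turn [-0.003  0.    -0.002] | 0.28 cm 0.2 deg
F along a -5.819843798284186 progress s 58.8748671383835
t 13.40 ee [580.4 -44.5 196.8] y [ 0.551 -0.167 -0.817] z [ 0.619 -0.575  0.535] F [-1.39  5.19 -2.44] M [1.37 0.9  0.73] w 25.9 q [-0.01  0.25  2.15 -0.83  0.22  1.43]
```

View pics/t7c.png

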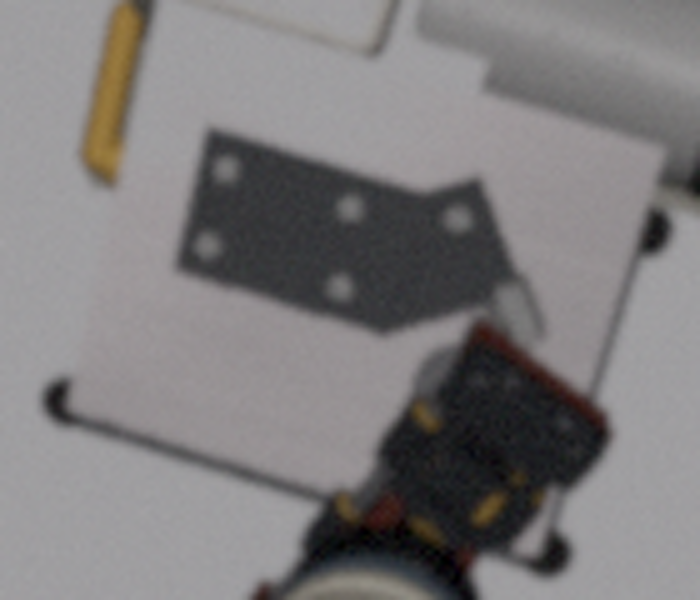

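```bash
python3 -m jog '[[0,[-0.2,-0.5,-0.3],[0,0,0]],[0,[-0.3,-2,-0.4],[0,0,0]],[0,[-0.3,-5,-0.4],[0,0,0]],[0,[-0.3,-9,-0.4],[0,0,0]],[0,[-0.3,-9,-0.4],[0,0,0]]]'
python3 - <<'E'
from h import *
st(); go([498.2,-293.3,295],rot([0,0,-1],yw(-81.8)))
E
```

```text
t: 13.9
ee_pos: [530.1, -24.8, 273.2]
orientation: [-0.328, 1.14, -1.86]
ft_force: [-0.5, -0.4, -2.0]
width: 25.7
t 13.90 ee [530.1 -24.8 273.2] y [ 0.556 -0.168 -0.814] z [ 0.615 -0.575  0.539] F [-0.49 -0.44 -1.96] M [0.16 0.4  0.05] w 25.7 q [ 0.04  0.03  2.18 -0.53  0.39  1.15]
shift cm [22.81  0.97 14.65] turn [-0.461  0.728 -0.436] | 27.13 cm 55.3 deg
```

```bash
python3 -m jog '[[0,[22.8,1,14.6],[-0.46,0.73,-0.436]],[0,[22.8,1,14.6],[-0.46,0.73,-0.436]],[0,[22.8,1,14.6],[-0.46,0.73,-0.436]],[0,[22.8,1,14.6],[-0.46,0.73,-0.436]],[0,[22.8,1,14.6],[-0.46,0.73,-0.436]],[0,[22.8,1,14.6],[-0.46,0.73,-0.436]],[0,[22.8,1,14.6],[-0.46,0.73,-0.436]],[0,[22.8,1,14.6],[-0.46,0.73,-0.436]]]'
python3 - <<'E'
from h import *
st(); go([498.2,-293.3,295],rot([0,0,-1],yw(-81.8)))
E
```

```text
t: 14.7
ee_pos: [498.7, -295.8, 289.1]
orientation: [-0.156, 2.153, -2.154]
ft_force: [0.1, 0.1, -2.6]
width: 26.0
t 14.70 ee [ 498.7 -295.8  289.1] y [-0.007 -0.001 -1.   ] z [ 0.137 -0.991 -0.   ] F [ 0.06  0.06 -2.58] M [-0.04 -0.06  0.04] w 26.0 q [-0.55  0.29  1.66 -0.    1.19  0.88]
shift cm [ 0.02 -0.59 -0.25] turn [ 0.    -0.006  0.007] | 0.64 cm 0.5 deg
```

```bash
python3 -m jog '[[0,[0,-0.6,-0.2],[0,0,0.005]],[0,[0,-0.6,-0.2],[0,0,0.005]]]'
python3 - <<'E'
from h import *
im=snap('scene','s8'); st(); P,Q,o=cur(); T=np.linalg.inv(im['pose'])
def proj(p): q=T@np.r_[p,1]; return np.round([q[0]/q[2]*im['fx']+im['cx'],q[1]/q[2]*im['fy']+im['cy']],1)
for L in(26.2,126.2): print((proj(P+Q[:,1]*L+OX*Q[:,0])-[120,200])*6.5)
c=cv2.imread('pics/s8.png')[200:290,120:200]; cv2.imwrite('pics/s8d.png',cv2.resize(c,None,fx=6.5,fy=6.5,interpolation=cv2.INTER_NEAREST))
go([498.2,-293.3,153.2],rot([0,0,-1],yw(-81.8)))
E
```

```text
t: 14.9
ee_pos: [497.9, -290.7, 296.9]
orientation: [-0.153, 2.146, -2.148]
ft_force: [0.0, -0.1, -2.2]
width: 26.2
t 14.95 ee [ 497.9 -290.6  297. ] y [ 0.001 -0.001 -1.   ] z [ 0.143 -0.99   0.001] F [-0.7   0.56 -2.41] M [-0.   -0.02 -0.03] w 26.1 q [-0.55  0.27  1.67 -0.    1.2   0.88]
[222.3 126.1]
[286.   472.55]
shift cm [ 0.02 14.38  0.27] turn [-0.001 -0.    -0.001] | 14.38 cm 0.1 deg
```

View pics/s8d.png

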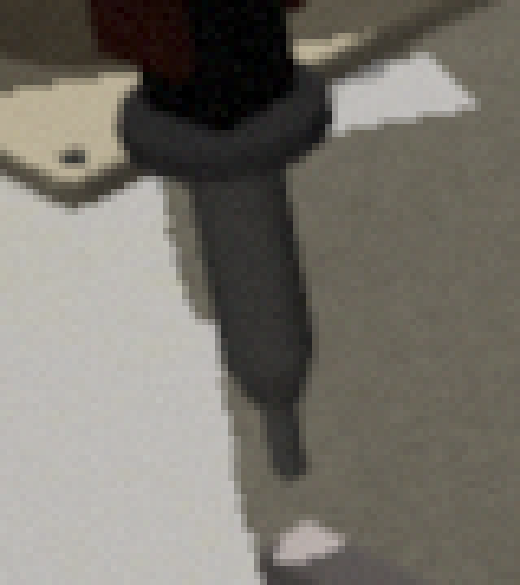

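The probe is still straight in the hand (tip at 291,475, predicted 286,472). Lowering into the fork.

```bash
python3 -m jog '[[0,[0,1,0.27],[0,0,0]],[0,[0,4,0.27],[0,0,0]],[0,[0,7,0.27],[0,0,0]],[0,[0,10,0.27],[0,0,0]],[0,[0,12.5,0.27],[0,0,0]],[0,[0,14,0.27],[0,0,0]],[0,[0,14.3,0.27],[0,0,0]],[0,[0,14.3,0.27],[0,0,0]]]'
python3 - <<'E'
from h import *
snap('scene','s9'); st(); go([498.2,-293.3,151.2],rot([0,0,-1],yw(-81.8)))
c=cv2.imread('pics/s9.png')[220:380,110:260]; cv2.imwrite('pics/s9c.png',cv2.resize(c,None,fx=3.7,fy=3.7,interpolation=cv2.INTER_CUBIC))
E
```

```text
t: 15.75
ee_pos: [498.6, -293.9, 153.6]
orientation: [-0.153, 2.149, -2.148]
ft_force: [-0.5, -0.3, -2.4]
width: 25.6
t 15.80 ee [ 499.  -294.2  154.4] y [ 0.001 -0.    -1.   ] z [ 0.141 -0.99   0.   ] F [-0.38 -0.1  -1.45] M [-0.03  0.04  0.04] w 26.1 q [-0.55  0.44  1.78  0.    0.91  0.88]
shift cm [ 0.07  0.32 -0.1 ] turn [-0.    -0.002 -0.001] | 0.34 cm 0.1 deg
```

View pics/s9c.png

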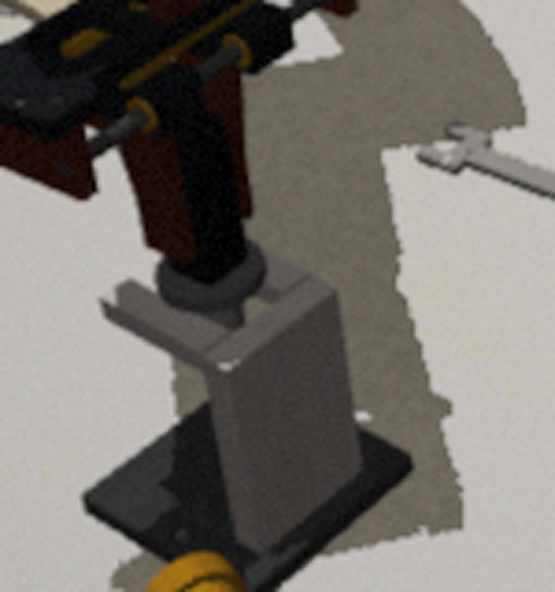

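The collar sits just above both prongs at crop (210,280) and the barrel is between them. Seating it.

```bash
python3 -m jog '[[0,[0.05,0.15,0],[0,0,0]],[0,[0.05,0.3,0],[0,0,0]],[0,[0.05,0.35,0],[0,0,0]],[0,[0.05,0.35,0],[0,0,0]]]'; python3 -c "
from h import *
st()"
```

```text
t: 16.2
ee_pos: [498.4, -294.4, 151.2]
orientation: [-0.151, 2.147, -2.148]
ft_force: [-0.7, 0.9, 5.5]
width: 25.8
t 16.20 ee [ 498.4 -294.4  151.2] y [ 0.001 -0.    -1.   ] z [ 0.141 -0.99   0.   ] F [-0.72  0.88  5.45] M [ 0.23  0.35 -0.  ] w 25.8 q [-0.55  0.45  1.79  0.    0.91  0.88]
```

Seated (the prongs push up with about 8 N). Opening, then rising.

```bash
python3 -m jog '[[0.3,[0,-0.03,0],[0,0,0]],[0.5,[0,-0.03,0],[0,0,0]],[1,[0,-0.03,0],[0,0,0]],[1,[0,-0.03,0],[0,0,0]],[1,[0,-0.03,0],[0,0,0]],[1,[0,-0.03,0],[0,0,0]],[1,[0,-0.03,0],[0,0,0]],[1,[0,-0.03,0],[0,0,0]]]'; python3 -c "
from h import *
st()"
```

```text
t: 17.0
ee_pos: [497.9, -294.0, 150.3]
orientation: [-0.152, 2.149, -2.148]
ft_force: [0.8, 0.4, -0.3]
width: 78.8
t 17.00 ee [ 497.9 -294.   150.3] y [-0.     0.001 -1.   ] z [ 0.141 -0.99  -0.001] F [ 0.83  0.4  -0.34] M [ 0.02  0.02 -0.01] w 78.8 q [-0.55  0.45  1.79  0.    0.91  0.88]
```

```bash
python3 -m jog '[[1,[0,-1,0],[0,0,0]],[1,[0,-3,0],[0,0,0]],[1,[0,-6,0],[0,0,0]],[1,[0,-10,0],[0,0,0]],[1,[3,-13,0],[0,0,0]],[1,[8,-13,0],[0,0,0]],[1,[13,-13,0],[0,0,0]],[1,[18,-13,0],[0,0,0]]]'
python3 - <<'E'
from h import *
st(); snap('scene','sA'); im=snap('top','tA'); W=pts(im)
cv2.imwrite('pics/fin.png',np.hstack([cv2.resize(cv2.imread('pics/sA.png')[220:380,110:260],(400,427)),cv2.resize(cv2.imread('pics/tA.png')[210:320,390:490],(390,427))]))
z=W[...,2]; m=np.zeros_like(z,bool); m[230:312,395:470]=((z>197)&(z<215))[230:312,395:470]; print('handle top',m.sum(),W[m].mean(0))
m[:]=0; m[230:312,395:470]=((z>129)&(z<138))[230:312,395:470]; print('collar',m.sum(),W[m].mean(0))
E
```

```text
t: 17.8
ee_pos: [318.3, -319.4, 281.4]
orientation: [-0.152, 2.146, -2.148]
ft_force: [-0.1, -1.2, -0.4]
width: 88.0
t 17.80 ee [ 318.3 -319.4  281.4] y [ 0.001 -0.001 -1.   ] z [ 0.142 -0.99   0.001] F [-0.07 -1.21 -0.37] M [ 0.    0.02 -0.01] w 88.0 q [-0.81  0.09  1.94 -0.    1.12  0.62]
handle top 155 [ 499.20186371 -290.63870044  203.26867705]
collar 166 [ 496.82349066 -285.30938722  132.1839666 ]
```

View pics/fin.png

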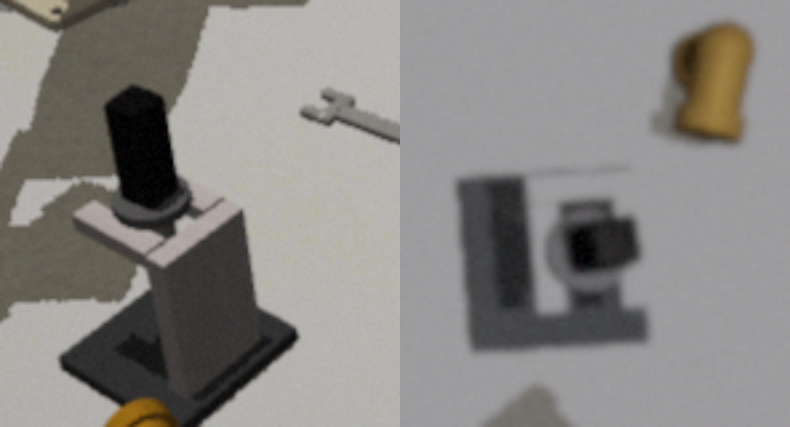

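Run:
```python
from h import *
a0=load('top0')['color'].astype(int); b=load('tA')['color'].astype(int)
for n,(v0,v1,u0,u1) in dict(spanner=(258,336,308,336),elbow=(212,250,455,485),canister=(280,320,155,200)).items():
    print(n,abs(a0-b)[v0:v1,u0:u1].mean().round(1))
print(ctrl.close_job())
```

```text
spanner 3.5
elbow 3.5
canister 3.5
the job is handed in; nothing more can be done
None
```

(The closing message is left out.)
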